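Key a test disc into the disc reader and start it

TASK

Load the test disc into the disc reader. Set it in the round well with its arrow towards the reader's front, then, pressing only lightly, turn it by its grip until its notches find the drive keys and it drops fully home; never force it. Let go of it, press the green start button fully down and release it, and leave the other things on the table where they stand.

Things in the scene. Friction and masses are not known exactly. Their poses are not given: they have to be found in the camera images.
- test_disc: The test disc: white, round, 56 mm across, 18 mm thick, flat on the table, about 80 g, with a blue grip bar standing on top (48 mm high in all). Origin at the centre of its underside; z up, -x towards the orange arrow on its top. At the start the arrow points roughly at the robot (within 30 degrees).
- disc_grip (a point): Middle of the disc's blue grip bar, on the disc's axis, 33 mm above its underside; the disc's axes. The bar is 36 mm long (along x), 12 mm wide (along y) and 30 mm high.
- disc_foot (a point): Centre of the disc's underside, the disc's axes. Two notches, 9 mm deep, are cut up into the underside, each from 9.5 mm off the axis out through the rim: a wide one (13 mm) under the arrow at -x, a narrow one (7 mm) at +x.
- reader: The disc reader: white box with a grey skirt, 160 mm (x) by 110 mm (y) by 32 mm high, fixed. Origin at the centre of its underside, z up. Its front (-x; display, green button and an orange mark before the well) looks towards the robot within 15 degrees. The well's axis lies 22 mm behind the origin (+x).
- well_mouth (a point): Centre of the mouth of the reader's round well, level with the reader's top, 32 mm above the table; the reader's axes. The well is 59 mm across (1.5 mm free round the disc), 20 mm deep, with a 5 mm chamfer. A disc not aligned rests on the keys, its underside 12 mm below the mouth; aligned to about 4 degrees it drops 8 mm to the floor, its top 2 mm below the mouth.
- well_floor (a point): Centre of the well's floor, 20 mm below the mouth: a black braked drive platter with two steel keys 8 mm high, 12 to 26 mm off the axis: a wide one (10 mm) roughly in front, a narrow one (4 mm) opposite. The wide key lies up to 37 degrees to either side of the reader's -x line; this angle is not measured. Platter and keys are sprung and sink up to 3 mm (about 8 N).
- start_top (a point): Centre of the top of the green start button, 20 mm across, on the reader's top face near its front. It goes down 5 mm against a spring (about 5 N fully down) and comes back when released.
- start (a joint): Travel of the start button, m: 0 released, 0.005 fully down.
- yellow_cup: Yellow-capped specimen cup, 62 mm across, 72 mm high, a bystander; origin at the centre of its underside.
- oximeter: White and blue finger-clip oximeter, 58 x 32 x 31 mm, a bystander between disc and reader; origin at the centre of its underside.
Mind the look-alikes: they are no part of the job. What is shaped like the test_disc but purple or turquoise is not meant.

How it is judged:
By the outcome, as a careful person would: the job done as asked, in the order asked, and still so for the second after the job is handed in, with the robot touching nothing.
It also fails if it takes over 72 s, if anything falls off the work surface, if the arm or the gripper's body presses on something with over 40 N, if the wrist force passes 120 N, or if a joint passes its speed limit or range.

ROBOT

A 6-joint arm with a two-finger parallel gripper is mounted at the origin on a cart in front of the work surface, level with it; the furniture and walls round the work are solid. World frame = base frame: x ahead of the robot, y to its left, z up, the work surface at z = 0. Lengths are in m, angles in degrees, forces in N, time in s.
With the tool pointing down it reaches from about 0.4 to 0.825 m from the base axis. Payload 7 kg.
Tool frame: the origin (TCP) lies at the very end of the fingers, on their centre line; the grasp point (between the pads) lies hold_point_z behind it (hold_point_z is the distance from the TCP to the grasp point, in m); z points along the fingers, y is the direction in which the jaws open and shut (so a half turn about z gives the same grasp; the last joint's range is limited). The gripper opens to 88 mm and grips with 3 to 60 N. Pads are 19 mm wide; open, the fingers measure 130 mm over their backs; the gripper's body (78 mm by 193 mm) begins 47 mm behind the grasp point.
Start: joints at [87.439, 20.546, 0.682, 0, -70.136, -16.507], TCP at [0.221, 0.638, 0.227] pointing down, gripper open.
Joint ranges: [-176.03, 176.03], [-82.01, 121.73], [-58.28, 71.71], [-173.87, 95.51], [-174.79, -0.11], [-173.66, 173.66]. Speed limits (degrees/s): [136.94, 136.94, 172.46, 180, 180, 180].

INTERFACE

Orientations are given as [roll, pitch, yaw] about the fixed x, y, z axes, in that order (R = Rz(yaw) Ry(pitch) Rx(roll)).
In Python, from plant import get_obs, snapshot, close_job, hold_point_z gives the robot as it stands. The module is installed in compiled form; this text tells all that it offers.
- The arm moves only by the tool jog_arm, never from a script. Its argument "commands" is a list of rows, each a list of 4 numbers: the shift along the world's x, y, z in mm, then the turn about the world's z in degrees. In form: [[x, y, z, turn], ...]. A call has exactly 10 rows; each row shifts and turns the commanded pose from where the row before left it; what a row does not reach is not made up. A row lasts 1/12 s, in which the tool goes at most 41.7 mm and 7.16 degrees, less where a joint would pass 70% of its speed; a pose out of reach is approached as far as the arm can. A call is refused whole if a number of a shift passes 41.7 or a number of a turn 7.16, either way. A call with a gripper value outside its range is refused whole. "fingers" is the finger opening in mm, from 0 to 87.6, set as the call begins (left out, the last holds). The fingers move at their own pace and stop on an object; the grip force is fixed at half the most. Time passes only in rows, so rows that do not move let the fingers close, or fill a call up. It gives the time, the measured TCP pose, the force and the opening at its end, in the units of the state.
- get_obs(): the state, without advancing time (a new reading comes with each control period).
- snapshot(name): name is "scene" or "top"; returns a dict with "image" (400x640x3 uint8, red, green, blue), "fov_y" (degrees; the focal length in pixels is half the picture's height over the tangent of half this angle, whatever the lens; pixels are square), "cx", "cy" (the principal point, pixels), "rvec" (rotation vector, rad) and "tvec" (3), from world to camera coordinates, as OpenCV has them. Camera axes: x right, y down, z forward; pixel columns grow to the right and rows downward; lengths in m; the calibration is good to about 2 mm. A picture is of the moment at which its call begins. There is no depth.
- close_job(): hands the job in, once; it reports no verdict.
The state is a dict: "clock": time; "joint_pos": joint angles; "qvel": joint speeds; "tau": joint torques, N m; "tool_pos": TCP position; "orientation": TCP orientation; "force": force on the tool from outside, world axes, zero at the start; "moment": the same for the moment, N m; "opening": finger opening in m.
Only numpy, scipy, OpenCV 4.12 (cv2) and the standard library are available. Lean on these libraries where they do the work, as an engineer would, in place of code of your own. Each camera call takes 0.05 s, during which the arm holds its last target.

## Working session

There is one attempt and no reset: what is moved stays moved. The work goes in short steps, Python scripts to look and compute and a tool call to move; the robot and the scene stay as the last step left them, time stands still between calls to the robot, and variables do not carry over. Pictures are saved under pics/ and viewed, and the job is handed in when it is done.

Besides the shell and the picture viewer there is one more tool, called after "Emit:" as a command line: name --pt "numbers of a row" for each row, then --argument value for the rest. jog_arm: Moves the arm, as the interface text tells. Its arguments: {"type":"object","properties":{"commands":{"type":"array","items":{"type":"array","items":{"type":"number"}}},"fingers":{"type":"number"}},"required":["commands"]}

```bash
mkdir -p pics; cat > h.py <<'E'
import numpy as np, cv2
from plant import get_obs, snapshot, close_job, hold_point_z
def cam(s):
    f=200/np.tan(np.radians(s['fov_y'])/2)
    f=s['image'].shape[0]/2/np.tan(np.radians(s['fov_y'])/2)
    K=np.array([[f,0,s['cx']],[0,f,s['cy']],[0,0,1]]);R=cv2.Rodrigues(np.array(s['rvec'],float))[0]
    return K,R,np.array(s['tvec'],float).reshape(3)
def ray(s,u,v,z):
    K,R,t=cam(s);d=R.T@np.linalg.inv(K)@np.array([u,v,1.]);c=-R.T@t
    return c+d*(z-c[2])/d[2]
def proj(s,p):
    K,R,t=cam(s);q=K@(R@np.array(p,float)+t);return q[:2]/q[2]
def save(s,n,crop=None,k=1):
    im=s['image'][:,:,::-1]
    if crop: x0,y0,x1,y1=crop; im=im[y0:y1,x0:x1]
    if k!=1: im=cv2.resize(im,None,fx=k,fy=k,interpolation=cv2.INTER_CUBIC)
    cv2.imwrite('pics/'+n,im)
E
python3 - <<'E'
from h import *
import pickle
for n in('scene','top'):
    s=snapshot(n);save(s,n+'0.png');pickle.dump(s,open(n+'0.pkl','wb'));K,R,t=cam(s);print(n,K[0,0],s['cx'],s['cy'],-R.T@t)
o=get_obs();print(o, hold_point_z if not callable(hold_point_z) else hold_point_z())
E
```

```text
scene 433.30070276835386 312.5184157737327 201.24608700285788 [0.20651763 0.53250294 0.64341375]
top 366.0518304278945 317.4879684099426 201.40232719365108 [ 0.39342743 -0.00690839  0.90511137]
{'clock': 0.1, 'joint_pos': array([ 8.74388198e+01,  2.05881426e+01,  6.39383583e-01, -1.90128789e-02,
       -7.01337894e+01, -1.65051207e+01]), 'qvel': array([-0.07536792, -0.13290183,  0.1122054 , -0.09412533, -0.04828093,
        0.06822154]), 'tau': array([-1.60440552e-03, -5.84162557e+01,  2.93751544e+01,  7.01553673e+00,
        1.01635893e-02, -5.32959371e-05]), 'tool_pos': array([0.2203921 , 0.63755655, 0.22570592]), 'orientation': array([ 1.79915775e+02, -6.31672558e-03, -1.90727701e+01]), 'force': array([-0.60047463,  0.21903971, -0.51201516]), 'moment': array([ 0.06131922, -0.03200099, -0.02655702]), 'opening': 0.08758094017091807} 0.0188
```

View pics/scene0.png

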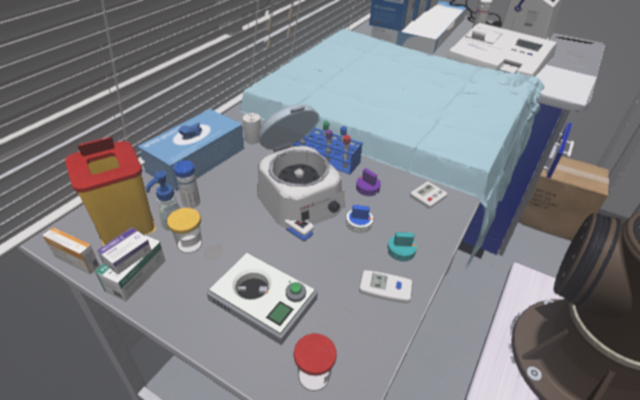

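View pics/top0.png

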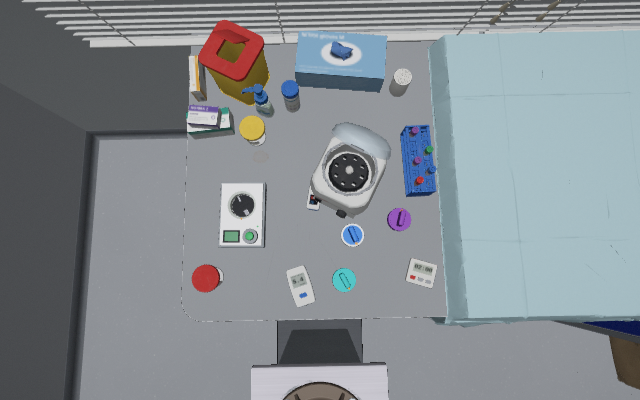

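```bash
python3 - <<'E'
from h import *
import pickle
for n in('scene','top'):
    s=pickle.load(open(n+'0.pkl','rb'))
    for p in [(0,0,0),(.22,.638,.227),(.5,0,0),(.5,.2,0),(.6,0,0)]: print(n,p,proj(s,p))
s=pickle.load(open('top0.pkl','rb'))
for nm,u,v,z in [('reader c',242,215,.032),('blue',352,235,.04),('well',243,206,.012),('btn',250,236,.035),('cup y',252,128,.072),('oxi',314,200,.03),('cent',350,175,.1)]: print(nm,ray(s,u,v,z))
save(s,'topA.png',(270,170,450,310),4.4)
save(s,'topB.png',(200,170,290,260),6.6)
s=pickle.load(open('scene0.pkl','rb'))
save(s,'scA.png',(270,160,430,280),5)
save(s,'scB.png',(200,245,330,340),6)
E
```

```text
scene (0, 0, 0) [587.75486996 364.31728646]
scene (0.22, 0.638, 0.227) [157.63795279 947.00787459]
scene (0.5, 0, 0) [319.09908531 240.74860572]
scene (0.5, 0.2, 0) [260.06274557 311.58211361]
scene (0.6, 0, 0) [278.64837807 222.14323479]
top (0, 0, 0) [319.77143454 435.73303357]
top (0.22, 0.638, 0.227) [-46.07921958 368.01907026]
top (0.5, 0, 0) [315.38191789 216.8992744 ]
top (0.5, 0.2, 0) [235.01554506 218.60554167]
top (0.6, 0, 0) [314.59425271 177.63123059]
reader c [0.50459024 0.17601399 0.032     ]
blue [ 0.4505188  -0.08577635  0.04      ]
well [0.52946145 0.17800008 0.012     ]
btn [0.45359677 0.15578878 0.035     ]
cup y [0.70789531 0.14626262 0.072     ]
oxi [0.53772231 0.00229753 0.03      ]
cent [ 0.58150208 -0.08063314  0.1       ]
```

View pics/topA.png

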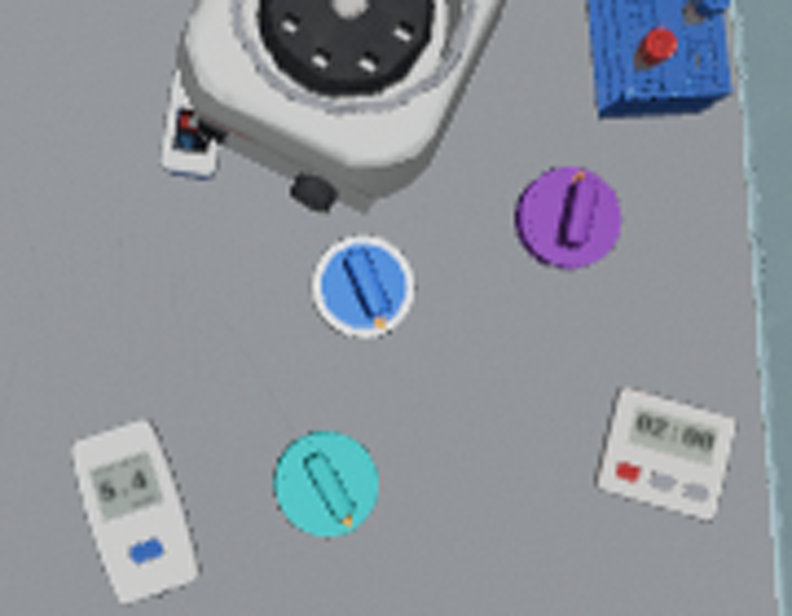

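View pics/topB.png

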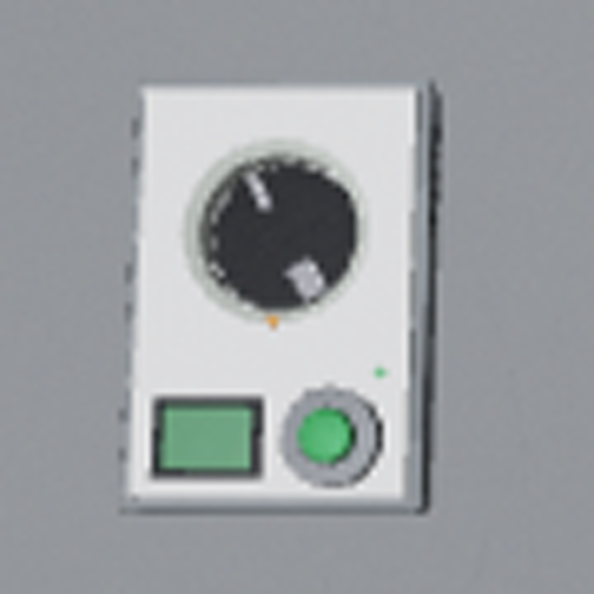

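View pics/scA.png

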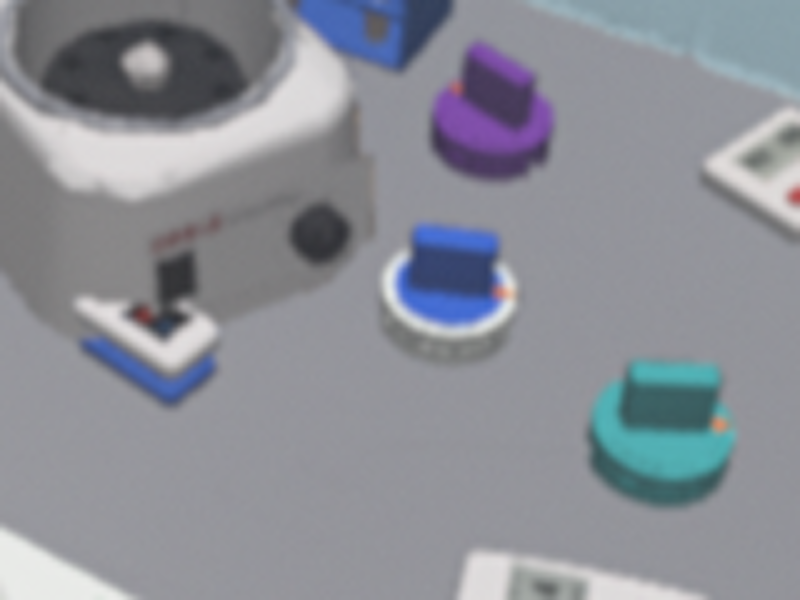

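View pics/scB.png

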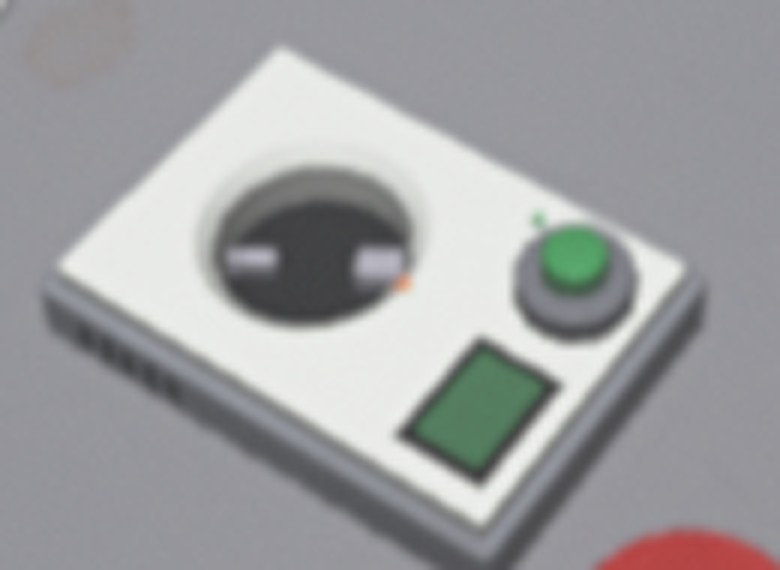

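```bash
cat > m.py <<'E'
from h import *
import pickle,sys
def tri(s1,u1,s2,u2):
    A=[];b=[]
    for s,(u,v) in((s1,u1),(s2,u2)):
        K,R,t=cam(s);P=K@np.c_[R,t];A+=[u*P[2]-P[0],v*P[2]-P[1]]
    A=np.array(A);x=np.linalg.lstsq(A[:,:3],-A[:,3],rcond=None)[0];return x,A@np.r_[x,1]
E
python3 - <<'E'
from m import *
T=pickle.load(open('top0.pkl','rb'));S=pickle.load(open('scene0.pkl','rb'))
def big(m):
    c=cv2.findContours(m,cv2.RETR_EXTERNAL,cv2.CHAIN_APPROX_NONE)[0];return max(c,key=cv2.contourArea)
hsv=lambda s:cv2.cvtColor(s['image'],cv2.COLOR_RGB2HSV)
def sub(m,x0,y0,x1,y1):
    o=np.zeros_like(m);o[y0:y1,x0:x1]=m[y0:y1,x0:x1];return o
# disc
for n,s,b in(('top',T,(325,215,372,258)),('scene',S,(342,200,378,232))):
    h=hsv(s);blue=sub(cv2.inRange(h,(95,110,40),(130,255,255)),*b)
    white=sub(cv2.inRange(h,(0,0,200),(180,60,255)),*b)
    org=sub(cv2.inRange(h,(5,70,150),(25,255,255)),*b)
    c=big(blue|white|org);e=cv2.fitEllipse(c);print(n,'disc',e,ray(s,*e[0],.018))
    ys,xs=np.nonzero(org);print('arrow',xs.mean(),ys.mean(),len(xs),ray(s,xs.mean(),ys.mean(),.018))
    bl=big(blue);e=cv2.fitEllipse(bl);print('blue',e,ray(s,*e[0],.018))
# centrifuge
print('cent base front', ray(S,345,207,0),ray(T,353,217,0))
for z in (0,.05,.08,.1,.12,.14):
    p=ray(S,345,207,0);print(z,proj(S,(p[0],p[1],z)),proj(T,(p[0],p[1],z)))
# reader top
h=hsv(T);w=sub(cv2.inRange(h,(0,0,205),(180,40,255)),200,170,275,260);c=big(w);print('reader rect',cv2.minAreaRect(c),cv2.approxPolyDP(c,4,True).reshape(-1,2).tolist())
for q in cv2.boxPoints(cv2.minAreaRect(c)):print(ray(T,*q,.032))
o=sub(cv2.inRange(h,(5,90,150),(25,255,255)),200,170,275,260);ys,xs=np.nonzero(o);print('mark',ray(T,xs.mean(),ys.mean(),.032))
h=hsv(S);w=sub(cv2.inRange(h,(0,0,200),(180,40,255)),200,245,325,335);c=big(w);print('S reader',cv2.approxPolyDP(c,4,True).reshape(-1,2).tolist(),[ray(S,*q,.032).round(4).tolist() for q in cv2.approxPolyDP(c,4,True).reshape(-1,2).astype(float)])
o=sub(cv2.inRange(h,(5,90,150),(25,255,255)),200,245,325,335);ys,xs=np.nonzero(o);print('mark',ray(S,xs.mean(),ys.mean(),.032))
for s,b in((T,(240,226,262,246)),(S,(282,280,310,305))):
    h=hsv(s);g=sub(cv2.inRange(h,(55,110,60),(85,255,255)),*b);e=cv2.fitEllipse(big(g));print('btn',e,ray(s,*e[0],.040))
# top of dark well
h=hsv(T);d=sub(cv2.inRange(h,(0,0,0),(180,255,100)),222,185,262,222);c=cv2.convexHull(big(d));e=cv2.fitEllipse(c);print('well dark',e,ray(T,*e[0],.012))
E
```

```text
top disc ((352.14239501953125, 234.60800170898438), (21.567047119140625, 22.000539779663086), 105.06342315673828) [ 0.45290905 -0.08816     0.018     ]
arrow 355.6666666666667 243.33333333333334 3 [ 0.43175656 -0.0958927   0.018     ]
blue ((352.10260009765625, 234.40394592285156), (17.2618408203125, 18.140409469604492), 78.14399719238281) [ 0.45340348 -0.08808148  0.018     ]
scene disc ((359.3454895019531, 215.91770935058594), (21.07880210876465, 23.514623641967773), 96.3994369506836) [ 0.45708618 -0.0925088   0.018     ]
arrow 370.5 218.0 2 [ 0.43445908 -0.09955779  0.018     ]
blue ((359.4985046386719, 214.46034240722656), (18.79222297668457, 19.791072845458984), 20.146806716918945) [ 0.45884901 -0.09670661  0.018     ]
cent base front [ 0.50415565 -0.11895927  0.        ] [ 0.49775088 -0.09350674  0.        ]
0 [345. 207.] [363.13129637 214.22551043]
0.05 [346.68610387 189.69404943] [365.65476983 211.59042524]
0.08 [347.75682911 178.70426503] [367.31257254 209.85929891]
0.1 [348.49707803 171.10644652] [368.48493499 208.63508357]
0.12 [349.25958532 163.28017104] [369.71571078 207
[... 540 characters left out ...]
 281]] [[0.5844, 0.1273, 0.032], [0.5854, 0.2259, 0.032], [0.4371, 0.2287, 0.032], [0.4356, 0.1306, 0.032], [0.4545, 0.1299, 0.032], [0.4369, 0.1513, 0.032], [0.4542, 0.1744, 0.032], [0.4779, 0.1576, 0.032], [0.4815, 0.1367, 0.032], [0.4684, 0.131, 0.032]]
mark [0.49898327 0.17844605 0.032     ]
btn ((249.0, 235.5), (7.107949256896973, 7.870734214782715), 66.98003387451172) [0.4544788  0.15722543 0.04      ]
btn ((295.2330627441406, 287.26593017578125), (6.633677005767822, 8.939931869506836), 85.88723754882812) [0.46021515 0.14910957 0.04      ]
well dark ((241.79757690429688, 204.79510498046875), (22.477657318115234, 23.211822509765625), 63.97770690917969) [0.5325346  0.18100615 0.012     ]
```

```bash
python3 - <<'E'
from m import *
T=pickle.load(open('top0.pkl','rb'));S=pickle.load(open('scene0.pkl','rb'))
print(tri(S,(344.6,208),T,(354.1,218.2)))
print('knob',tri(S,(333.8,206.5),T,(341.2,213.6)))
print('lid right',tri(S,(318,115),T,(389,153)))
for z in(0,.03,.06,.08,.1,.12):print(z,ray(S,344.6,208,z),ray(S,343,180,z),ray(T,354,218,z),ray(T,362,212,z))
save(T,'topC.png',(300,110,410,220),7);save(S,'scC.png',(245,95,365,225),4.6)
b=T['image'][215:258,325:380];h=cv2.cvtColor(b,cv2.COLOR_RGB2HSV)
print(b[8:30,12:42,2].tolist() if 0 else '')
E
```

```text
(array([ 0.4928537 , -0.09376358,  0.02178228]), array([-0.19312367, -0.03707997,  0.08817366,  0.21534098]))
knob (array([ 0.50211575, -0.06111107,  0.04628133]), array([-0.33258623, -0.06708693,  0.15619822,  0.36987314]))
lid right (array([ 0.60427934, -0.1552726 ,  0.18189346]), array([ 0.75043878,  0.18906663, -0.37888681, -0.83391418]))
0 [ 0.50333807 -0.11557298  0.        ] [ 0.55360648 -0.20086432  0.        ] [ 0.49519925 -0.09589977  0.        ] [ 0.50979679 -0.11636964  0.        ]
0.03 [ 0.48949844 -0.0853556   0.03      ] [ 0.53742301 -0.16667012  0.03      ] [ 0.49182602 -0.09295014  0.03      ] [ 0.50593972 -0.11274154  0.03      ]
0.06 [ 0.4756588  -0.05513822  0.06      ] [ 0.52123955 -0.13247593  0.06      ] [ 0.48845278 -0.09000052  0.06      ] [ 0.50208265 -0.10911344  0.06      ]
0.08 [ 0.46643237 -0.0349933   0.08      ] [ 0.51045057 -0.10967979  0.08      ] [ 0.48620396 -0.0880341   0.08      ] [ 0.49951127 -0.1066947   0.08      ]
0.1 [ 0.45720595 -0.01484838  0.1       ] [ 0.49966159 -0.08688366  0.1       ] [ 0.48395513 -0.08606768  0.1       ] [ 0.49693988 -0.10427596  0.1       ]
0.12 [0.44797952 0.00529654 0.12      ] [ 0.48887261 -0.06408753  0.12      ] [ 0.48170631 -0.08410126  0.12      ] [ 0.4943685  -0.10185723  0.12      ]
```

View pics/topC.png

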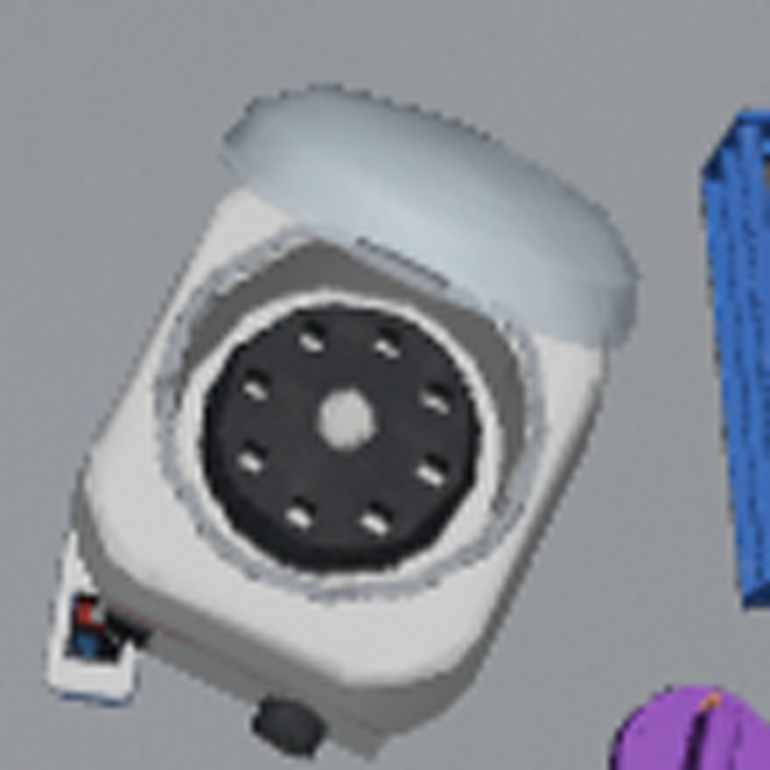

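View pics/scC.png

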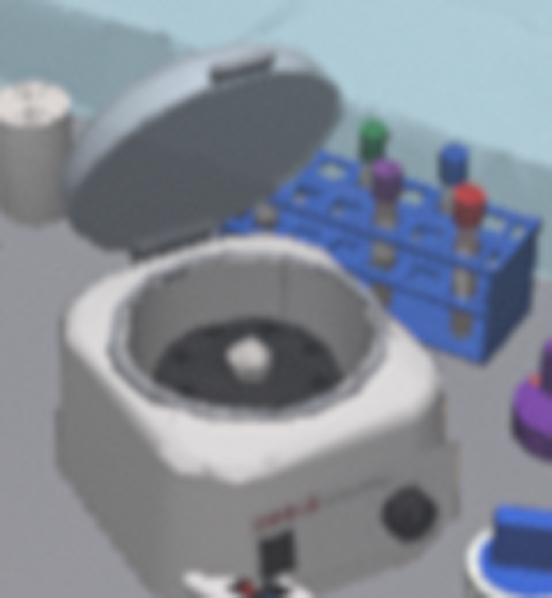

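```bash
python3 - <<'E'
from m import *
T=pickle.load(open('top0.pkl','rb'));S=pickle.load(open('scene0.pkl','rb'))
print('btn',tri(S,(295.233,287.266),T,(249,235.5)))
print('centtop',tri(S,(341,180),T,(362,206)))
for n,s,b in(('T',T,(231,192,254,217)),('S',S,(236,282,268,296))):
    x0,y0,x1,y1=b;g=cv2.cvtColor(s['image'],cv2.COLOR_RGB2GRAY)[y0:y1,x0:x1];g=cv2.resize(g,None,fx=8,fy=8,interpolation=cv2.INTER_CUBIC)
    m=(g>115).astype(np.uint8);N,l,st,ce=cv2.connectedComponentsWithStats(m)
    for i in range(1,N):
        if st[i,4]>100:
            u,v=(ce[i]+.5)/8-.5+np.array([x0,y0]);print(n,st[i].tolist(),u,v,ray(s,u,v,.020))
# bar direction top view: bright top face
b=(338,220,366,250);x0,y0,x1,y1=b
h=cv2.cvtColor(cv2.resize(T['image'][y0:y1,x0:x1],None,fx=8,fy=8,interpolation=cv2.INTER_CUBIC),cv2.COLOR_RGB2HSV)
cv2.imwrite('pics/bar.png',cv2.cvtColor(cv2.resize(T['image'][y0:y1,x0:x1],None,fx=16,fy=16,interpolation=cv2.INTER_CUBIC),cv2.COLOR_RGB2BGR))
b=(343,200,378,232);x0,y0,x1,y1=b
cv2.imwrite('pics/barS.png',cv2.cvtColor(cv2.resize(S['image'][y0:y1,x0:x1],None,fx=16,fy=16,interpolation=cv2.INTER_CUBIC),cv2.COLOR_RGB2BGR))
E
```

```text
btn (array([0.45484357, 0.15568896, 0.05076654]), array([-0.36869655, -0.08186606,  0.18158827,  0.40850394]))
centtop (array([ 0.5135453 , -0.10709158,  0.08032197]), array([-0.10156655, -0.02053829,  0.04733927,  0.11312732]))
T [0, 0, 184, 74, 6284] 242.19901734563973 194.14968570973903 [0.55775444 0.17865225 0.02      ]
T [50, 32, 30, 45, 690] 238.6641304347826 198.3393115942029 [0.54748794 0.18721161 0.02      ]
T [17, 58, 12, 17, 109] 233.34575688073394 199.83772935779817 [0.54403971 0.20021812 0.02      ]
T [100, 132, 84, 68, 3416] 248.79958284543326 213.05327868852459 [0.51054517 0.16199257 0.02      ]
T [0, 142, 65, 58, 1784] 233.1315162556054 214.03265134529147 [0.50895623 0.20019193 0.02      ]
S [0, 0, 11, 26, 215] 236.07296511627908 282.83052325581394 [0.56288462 0.18483101 0.02      ]
S [13, 33, 69, 30, 1818] 241.42347359735973 287.4749724972497 [0.54848405 0.18776368 0.02      ]
S [184, 34, 72, 78, 4271] 263.73084464996487 289.99603430110045 [0.51209694 0.17108649 0.02      ]
S [0, 61, 32, 51, 778] 236.73714652956298 293.28036632390746 [0.54754261 0.20195448 0.02      ]
```

View pics/bar.png

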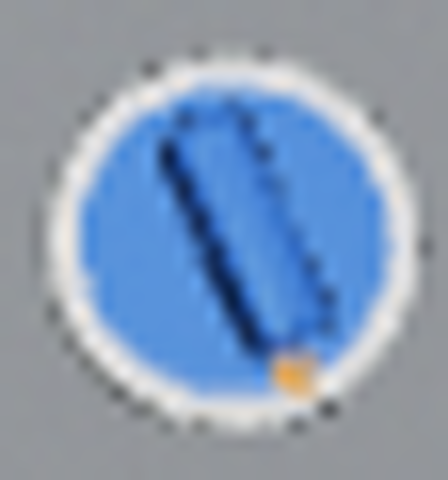

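View pics/barS.png

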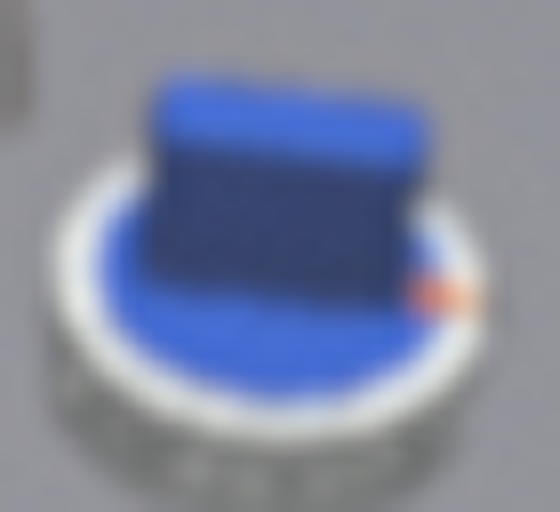

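```bash
python3 - <<'E'
from m import *
T=pickle.load(open('top0.pkl','rb'));S=pickle.load(open('scene0.pkl','rb'))
def p(s,ox,oy,k,x,y,z): return ray(s,ox+(x+.5)/k-.5,oy+(y+.5)/k-.5,z)
def ang(a,b): d=a-b;return np.degrees(np.arctan2(d[1],d[0])).round(1)
a=p(S,343,200,16,162,112,.048);b=p(S,343,200,16,428,138,.048);print('S bar',a,b,(a+b)/2,ang(a,b))
a=p(T,338,220,16,204,118,.048);b=p(T,338,220,16,296,336,.048);print('T bar',a,b,(a+b)/2,ang(a,b))
c=p(T,338,220,16,231,240,.018);d=p(T,338,220,16,295,373,.018);print('T disc',c,ang(c,d))
c=p(S,343,200,16,272,268,.018);d=p(S,343,200,16,435,297,.018);print('S disc',c,ang(c,d))
a=p(T,200,170,6.6,258,190,.02);b=p(T,200,170,6.6,305,281,.02);print('T key',a,b,(a+b)/2,ang(a,b))
a=p(S,200,245,6,252,259,.02);b=p(S,200,245,6,380,265,.02);print('S key',a,b,(a+b)/2,ang(a,b))
c=p(T,200,170,6.6,280,233,.012);print('T floor',c)
print('T mouth chamf',p(T,200,170,6.6,276,230,.032))
print('S mouth chamf',p(S,200,245,6,313,247,.032))
E
```

```text
S bar [ 0.46938882 -0.08019504  0.048     ] [ 0.43840018 -0.09434884  0.048     ] [ 0.4538945  -0.08727194  0.048     ] 24.5
T bar [ 0.46900498 -0.08169805  0.048     ] [ 0.4369332  -0.09397534  0.048     ] [ 0.45296909 -0.0878367   0.048     ] 20.9
T disc [ 0.45310312 -0.08774696  0.018     ] 23.8
S disc [ 0.45625075 -0.09172329  0.018     ] 18.0
T key [0.54742722 0.18720457 0.02      ] [0.51292028 0.16936412 0.02      ] [0.53017375 0.17828434 0.02      ] 27.3
S key [0.54787267 0.18808372 0.02      ] [0.51490378 0.16967925 0.02      ] [0.53138822 0.17888148 0.02      ] 29.2
T floor [0.53231473 0.1805034  0.012     ]
T mouth chamf [0.5303466  0.17778429 0.032     ]
S mouth chamf [0.52912421 0.18188514 0.032     ]
```

Emit:
jog_arm --pt "18 -36 0 4" --pt "18 -36 0 4" --pt "18 -36 0 4" --pt "18 -36 0 4" --pt "18 -36 0 4" --pt "18 -36 0 4" --pt "18 -36 0 4" --pt "18 -36 0 4" --pt "18 -36 0 4" --pt "18 -36 0 4" --fingers 60

```text
clock: 0.93
tool_pos: [0.4007, 0.2759, 0.2265]
orientation: [-180.0, 0.0, 21.2]
force: [1.0, 0.0, -0.7]
opening: 0.0603
```

Emit:
jog_arm --pt "5 -38 0 0.5" --pt "5 -38 0 0.3" --pt "5 -38 0 0" --pt "5 -38 0 0" --pt "5 -38 0 0" --pt "5 -38 0 0" --pt "5 -38 0 0" --pt "5 -38 0 0" --pt "5 -38 0 0" --pt "4 -23.4 0 0"

```text
clock: 1.77
tool_pos: [0.449, -0.0903, 0.2265]
orientation: [180.0, 0.0, 21.7]
force: [-0.1, 1.1, -0.1]
opening: 0.0599
```

Emit:
jog_arm --pt "0 0 -15 0" --pt "0 0 -15 0" --pt "0 0 -15 0" --pt "0 0 -15 0" --pt "0 0 -15 0" --pt "0 0 -15 0" --pt "0 0 -10 0" --pt "0 0 0 0" --pt "0 0 0 0" --pt "0 0 0 0"

```text
clock: 2.6
tool_pos: [0.4499, -0.0875, 0.1271]
orientation: [180.0, -0.0, 21.7]
force: [-0.8, 0.2, 0.7]
opening: 0.06
```

```bash
python3 - <<'E'
from m import *
for n in('scene','top'):
    s=snapshot(n);pickle.dump(s,open(n+'1.pkl','wb'))
    save(s,n+'1.png',(290,90,450,290) if n=='top' else (260,80,460,260),3.5)
o=get_obs();print(o['tool_pos'],o['orientation'],o['force'])
E
```

```text
[ 0.45006879 -0.08736999  0.12735061] [ 1.79981585e+02 -7.73237403e-02  2.17385524e+01] [-0.06674245 -0.64947515  0.79380815]
```

View pics/scene1.png

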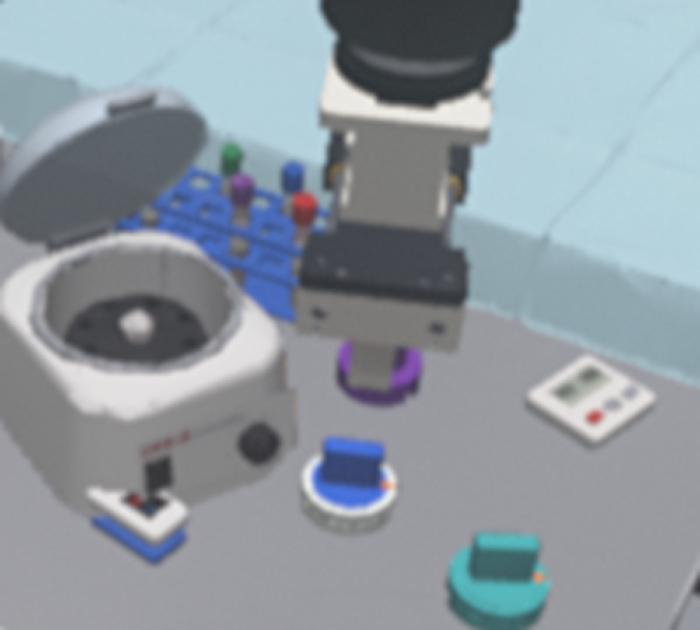

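View pics/top1.png

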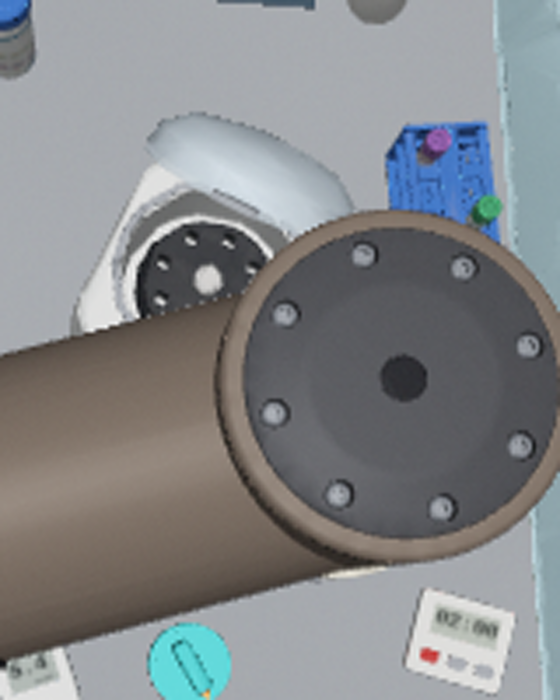

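Emit:
jog_arm --pt "0 -1 -12 0" --pt "0 0 -12 0" --pt "0 0 -12 0" --pt "0 0 -12 0" --pt "0 0 -12 0" --pt "0 0 -10 0" --pt "0 0 -5 0" --pt "0 0 -5 0" --pt "0 0 0 0" --pt "0 0 0 0"

```text
clock: 3.53
tool_pos: [0.4498, -0.0884, 0.0469]
orientation: [180.0, -0.0, 21.7]
force: [-0.1, 1.4, 0.2]
opening: 0.0604
```

```bash
python3 - <<'E'
from m import *
s=snapshot('scene');save(s,'scene2.png',(270,100,430,260),4.8)
o=get_obs();print(o['tool_pos'],o['orientation'],o['force'])
E
```

```text
[ 0.44997536 -0.08839165  0.04708748] [ 1.79985470e+02 -4.64716429e-02  2.17434633e+01] [-0.31230186  0.31547854  1.15249836]
```

View pics/scene2.png

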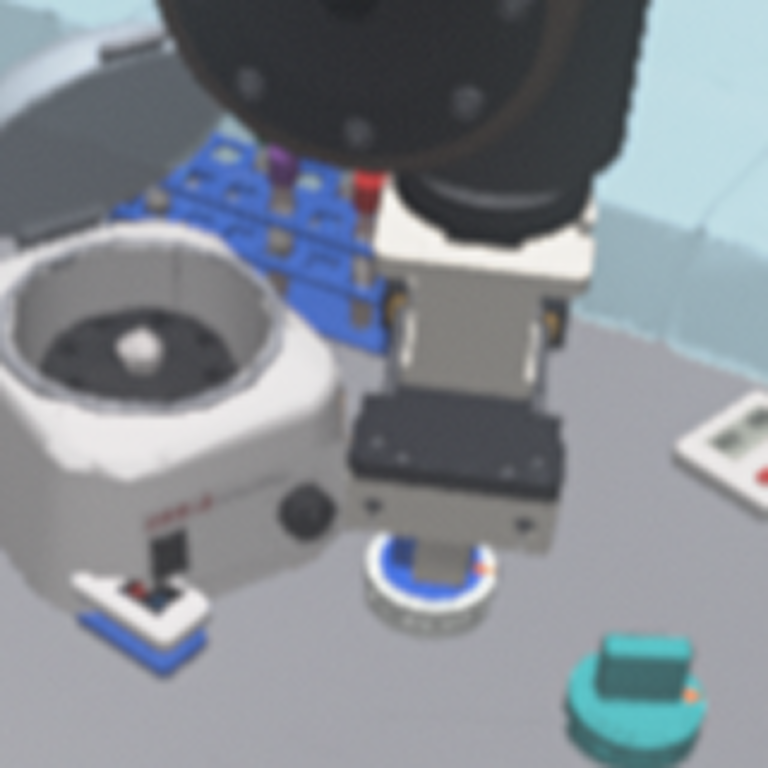

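Emit:
jog_arm --pt "0 0 -5 0" --pt "0 0 -5 0" --pt "0 0 -4 0" --pt "0 0 -4 0" --pt "0 0 -3 0" --pt "0 0 -1.5 0" --pt "0 0 0 0" --pt "0 0 0 0" --pt "0 0 0 0" --pt "0 0 0 0"

```text
clock: 4.42
tool_pos: [0.4497, -0.0884, 0.0242]
orientation: [180.0, -0.0, 21.7]
force: [-0.0, 0.2, 0.3]
opening: 0.0599
```

Emit:
jog_arm --pt "0 0 0 0" --pt "0 0 0 0" --pt "0 0 0 0" --pt "0 0 0 0" --pt "0 0 0 0" --pt "0 0 0 0" --pt "0 0 0 0" --pt "0 0 0 0" --pt "0 0 0 0" --pt "0 0 0 0" --fingers 0

```text
clock: 5.25
tool_pos: [0.4495, -0.0885, 0.0241]
orientation: [180.0, 0.0, 21.7]
force: [-0.2, 0.1, 0.5]
opening: 0.0117
```

```bash
python3 - <<'E'
from m import *
s=snapshot('scene');save(s,'scene3.png',(320,160,430,260),6)
o=get_obs();print(o['tool_pos'],o['orientation'],o['force'],o['opening'])
E
```

```text
[ 0.44952228 -0.08847941  0.02405937] [1.79999473e+02 4.05545952e-04 2.17305931e+01] [ 0.10892828 -0.42660097 -0.96509504] 0.011673889436710997
```

View pics/scene3.png

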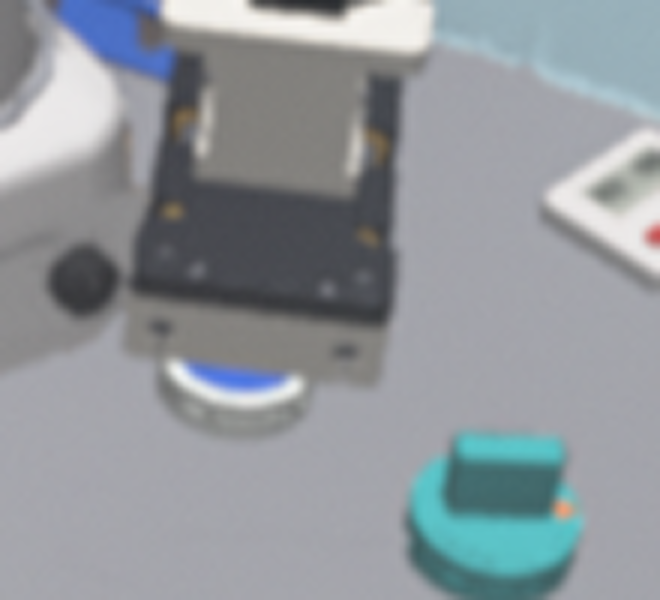

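Emit:
jog_arm --pt "0 0 4 0" --pt "0 0 8 0" --pt "0 0 14 0" --pt "0 0 16 0" --pt "0 0 16 0" --pt "0 0 16 0" --pt "0 0 16 0" --pt "0 0 14 0" --pt "0 0 8 0" --pt "0 0 4 0"

```text
clock: 6.13
tool_pos: [0.4501, -0.0884, 0.1417]
orientation: [180.0, -0.1, 21.7]
force: [-0.6, 0.8, -0.5]
opening: 0.0115
```

Emit:
jog_arm --pt "2 12 0 -2.3" --pt "4 24 0 -2.3" --pt "6 30 0 -2.3" --pt "10 34 0 -2.3" --pt "11 36 0 -2.3" --pt "12 36 0 -2.3" --pt "12 36 0 -2.3" --pt "10 30 0 -2.3" --pt "7 20 0 -2.3" --pt "3.5 9.5 0 -2.3"

```text
clock: 6.97
tool_pos: [0.5275, 0.1817, 0.1392]
orientation: [180.0, 0.0, -1.3]
force: [0.5, -0.7, -0.1]
opening: 0.0121
```

```bash
python3 - <<'E'
from m import *
s=snapshot('scene');save(s,'scene4.png',(160,180,340,340),4.4);pickle.dump(s,open('s4.pkl','wb'))
t=snapshot('top');save(t,'top4.png')
o=get_obs();print(o['tool_pos'],o['orientation'],o['force'],o['opening'])
E
```

```text
[0.52708658 0.18053021 0.13901129] [ 1.79948222e+02  6.95036636e-02 -1.22354331e+00] [-0.19582544 -0.78799162 -0.84300424] 0.011441816203055403
```

View pics/scene4.png

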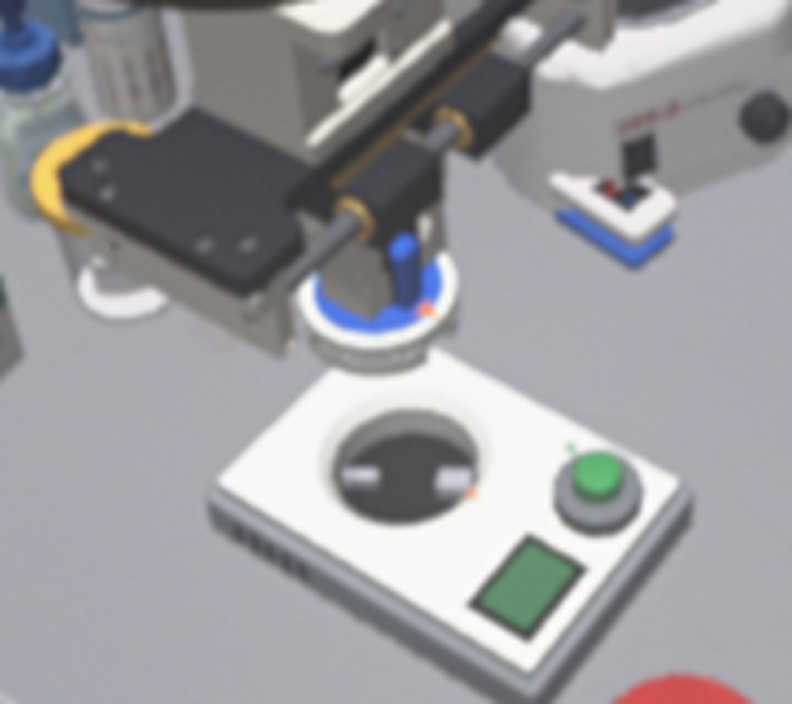

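View pics/top4.png

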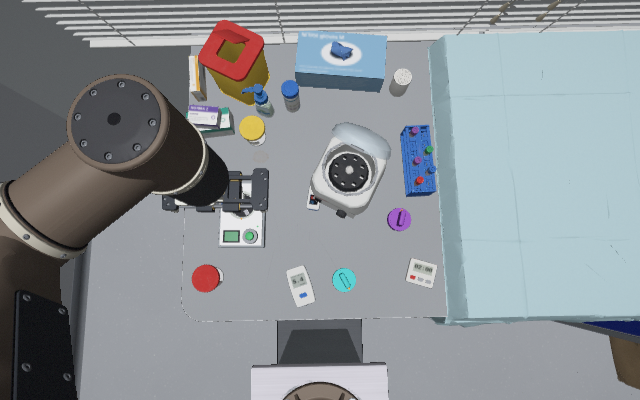

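```bash
python3 - <<'E'
from m import *
s=pickle.load(open('s4.pkl','rb'))
save(s,'d4.png',(222,225,272,270),14);save(s,'w4.png',(225,265,280,305),14)
E
```

```text
(no output)
```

View pics/d4.png

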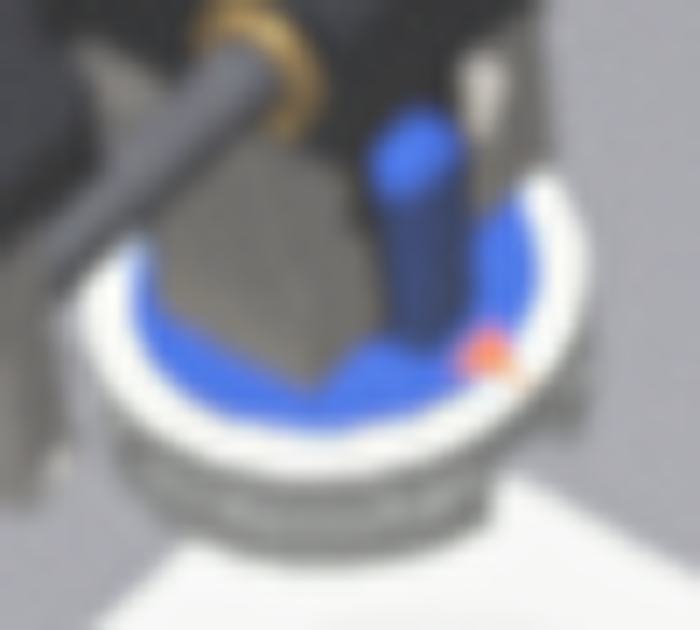

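View pics/w4.png

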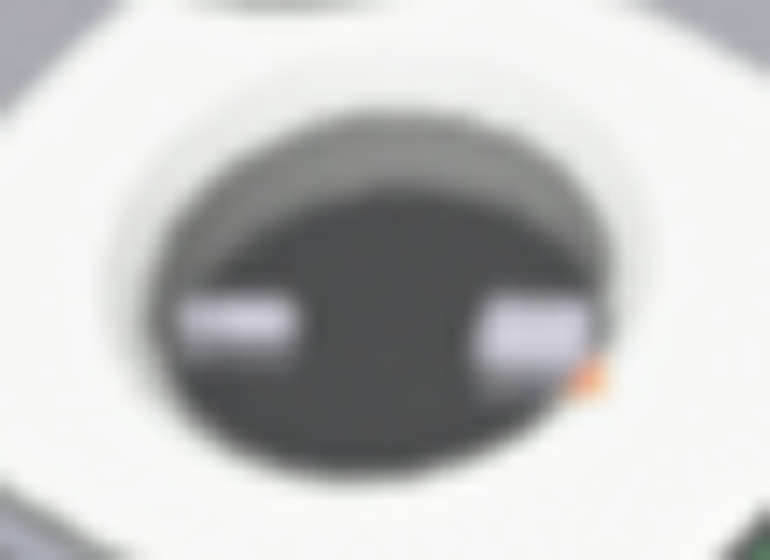

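```bash
cat >> m.py <<'E'
from scipy.optimize import least_squares
def circ(s,ox,oy,k,pts,z,r):
    P=np.array([ray(s,ox+(x+.5)/k-.5,oy+(y+.5)/k-.5,z)[:2] for x,y in pts])
    f=least_squares(lambda c:np.hypot(*(P-c).T)-r,P.mean(0));g=least_squares(lambda c:np.hypot(*(P-c[:2]).T)-c[2],np.r_[P.mean(0),r]);return f.x,(f.fun*1e3).round(1),g.x
E
python3 - <<'E'
from m import *
s=pickle.load(open('s4.pkl','rb'))
d=[(80,310),(105,380),(160,430),(230,465),(320,478),(420,465),(490,440),(585,310),(592,265),(580,215),(560,180)]
print(circ(s,222,225,14,d,.133,.028))
a=s and ray(s,222+487/14-.5,225+352/14-.5,.133);print('arrow',a)
far=[(150,300),(165,240),(220,175),(300,128),(390,108),(480,118),(560,165),(600,220),(612,260)]
near=[(165,385),(220,440),(290,475),(370,483),(450,465),(520,430),(570,395)]
print(circ(s,225,265,14,far,.027,.0295))
print(circ(s,225,265,14,near,.027,.0295),circ(s,225,265,14,near,.032,.0345))
print(circ(s,225,265,14,far+near,.027,.0295))
o=get_obs();print(o['tool_pos'],o['orientation'])
E
```

```text
(array([0.53196755, 0.18132148]), array([ 1.5,  0.6, -0.2, -0.1, -0.1,  0.2,  0.9, -0.3,  0.2,  0.6,  1.1]), array([0.5326304 , 0.18093685, 0.02869028]))
arrow [0.51276288 0.17999176 0.133     ]
(array([0.53186346, 0.17865591]), array([-0.6, -0.2, -0.3, -0. ,  0.3,  0.4, -0.2, -0.5, -0.6]), array([0.53240062, 0.17793482, 0.0288163 ]))
(array([0.53286017, 0.17764278]), array([-0.1, -0.2,  0.3,  0.3, -0.3, -0.5,  0.4]), array([0.53280558, 0.17773065, 0.02941442])) (array([0.53348327, 0.17523769]), array([-1.6, -0.2,  1.1,  1.3,  0.3, -0.8, -1. ]), array([0.53015891, 0.18060836, 0.02917583]))
(array([0.53238192, 0.17807812]), array([-0.7, -0.5, -0.9, -0.8, -0.4, -0.3, -0.7, -0.7, -0.6, -0.2, -0.6,
       -0.2, -0.3, -0.9, -1.1, -0.1]), array([0.53236789, 0.17811449, 0.02893559]))
[0.52708658 0.18053021 0.13901129] [ 1.79948222e+02  6.95036636e-02 -1.22354331e+00]
```

Emit:
jog_arm --pt "0.4 -3 -6 0" --pt "0 0 -12 0" --pt "0 0 -14 0" --pt "0 0 -14 0" --pt "0 0 -14 0" --pt "0 0 -10 0" --pt "0 0 -5 0" --pt "0 0 0 0" --pt "0 0 0 0" --pt "0 0 0 0"

```text
clock: 7.9
tool_pos: [0.5279, 0.1761, 0.0658]
orientation: [-180.0, -0.1, -1.3]
force: [0.1, -0.3, -0.5]
opening: 0.012
```

```bash
python3 - <<'E'
from m import *
s=snapshot('scene');save(s,'d5.png',(220,250,280,305),12);pickle.dump(s,open('s5.pkl','wb'))
o=get_obs();print(o['tool_pos'],o['orientation'],o['force'],o['opening'])
E
```

```text
[0.52789841 0.1762478  0.06585532] [-1.79955582e+02 -6.45817383e-02 -1.26010180e+00] [ 0.30297997 -0.10282845 -1.13648928] 0.011642275344470543
```

View pics/d5.png

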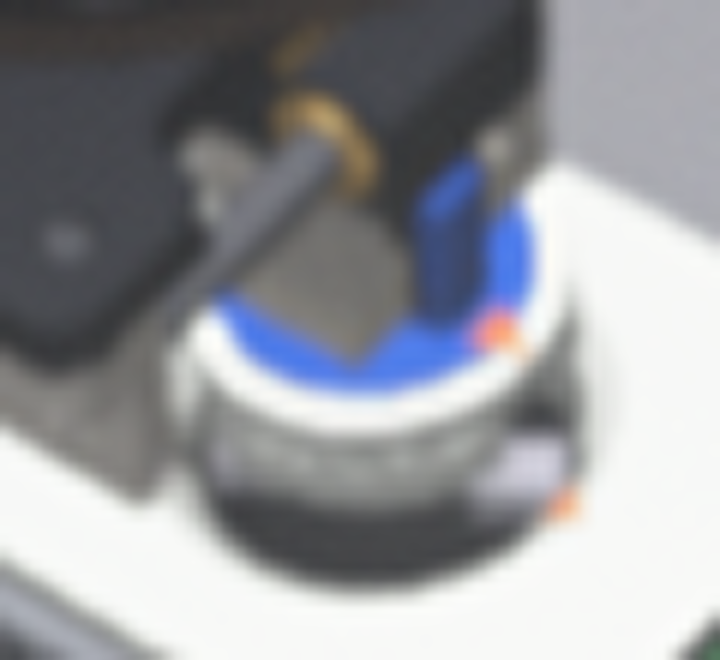

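```bash
python3 - <<'E'
from m import *
s=pickle.load(open('s5.pkl','rb'))
print(circ(s,220,250,12,[(198,350),(240,395),(300,425),(370,435),(450,418),(520,375)],.060,.028))
n=[(205,510),(250,555),(300,580),(360,592),(430,585),(500,555),(540,525)]
print(circ(s,220,250,12,n,.027,.0295))
E
```

```text
(array([0.53231104, 0.17586599]), array([-0.1, -0.2,  0.1,  0.4,  0.1, -0.4]), array([0.53185357, 0.17677501, 0.02715329]))
(array([0.53262142, 0.17721877]), array([-0. , -0.2, -0. ,  0.2,  0.2, -0.2, -0.1]), array([0.53239987, 0.17759621, 0.02913421]))
```

Emit:
jog_arm --pt "0 1 -4 0" --pt "0 0 -4 0" --pt "0 0 -3 0" --pt "0 0 -2 0" --pt "0 0 0 0" --pt "0 0 0 0" --pt "0 0 0 0" --pt "0 0 0 0" --pt "0 0 0 0" --pt "0 0 0 0"

```text
clock: 8.78
tool_pos: [0.5274, 0.1771, 0.0521]
orientation: [-180.0, -0.0, -1.3]
force: [0.1, 0.6, -1.0]
opening: 0.0121
```

Emit:
jog_arm --pt "0 0.3 -1.5 0" --pt "0 0 -1.5 0" --pt "0 0 -1.5 0" --pt "0 0 -1 0" --pt "0 0 0 0" --pt "0 0 0 0" --pt "0 0 0 0" --pt "0 0 0 0" --pt "0 0 0 0" --pt "0 0 0 0"

```text
clock: 9.62
tool_pos: [0.5274, 0.1773, 0.0466]
orientation: [-180.0, 0.0, -1.3]
force: [0.2, 0.8, -0.5]
opening: 0.0116
```

Emit:
jog_arm --pt "0 0 -1 0" --pt "0 0 -1 0" --pt "0 0 0 0" --pt "0 0 0 0" --pt "0 0 0 0" --pt "0 0 0 0" --pt "0 0 0 0" --pt "0 0 0 0" --pt "0 0 0 0" --pt "0 0 0 0"

```text
clock: 10.45
tool_pos: [0.5275, 0.1774, 0.0446]
orientation: [-180.0, -0.0, -1.3]
force: [0.0, 1.6, -1.5]
opening: 0.0114
```

Emit:
jog_arm --pt "0 0 -0.5 0" --pt "0 0 -0.5 0" --pt "0 0 -0.5 0" --pt "0 0 0 0" --pt "0 0 0 0" --pt "0 0 0 0" --pt "0 0 0 0" --pt "0 0 0 0" --pt "0 0 0 0" --pt "0 0 0 0"

```text
clock: 11.28
tool_pos: [0.5275, 0.1774, 0.0431]
orientation: [-180.0, -0.0, -1.3]
force: [-1.5, 1.5, 3.8]
opening: 0.0119
```

```bash
python3 - <<'E'
from m import *
o=get_obs();print(o['tool_pos'],o['orientation'],o['force'],o['opening'],o['moment'])
s=snapshot('scene');save(s,'d6.png',(220,250,280,305),12)
o=get_obs();print(o['tool_pos'],o['force'])
E
```

```text
[0.52746243 0.17740707 0.04313558] [-1.79993068e+02 -6.86028431e-03 -1.26606793e+00] [-1.53263594  1.4979992   3.82253297] 0.01192195364079117 [ 0.71482267  0.58945713 -0.03681886]
[0.52752464 0.17740429 0.04317729] [-1.62509441  0.95530257  3.03515479]
```

View pics/d6.png

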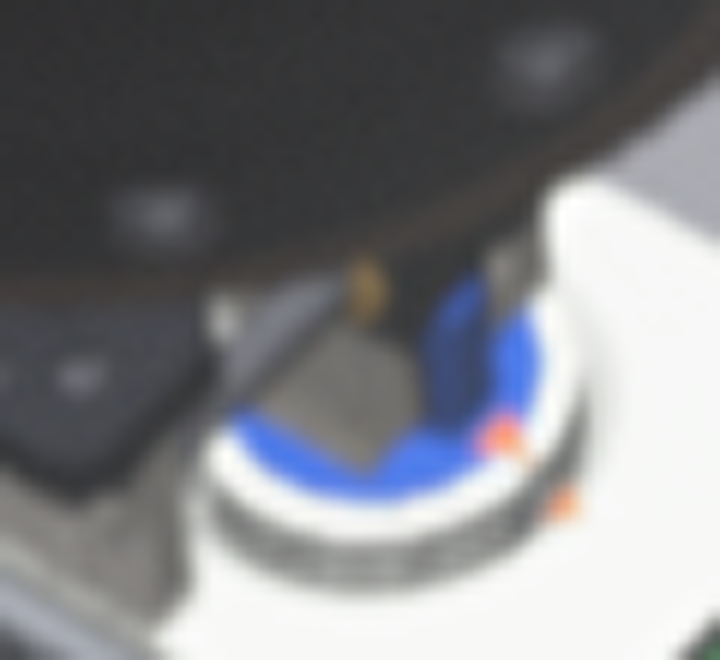

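Emit:
jog_arm --pt "0.02 -0.17 0 2" --pt "0.03 -0.17 0 2" --pt "0.04 -0.17 0 2" --pt "0.04 -0.17 0 2" --pt "0.05 -0.17 0 2" --pt "0.06 -0.16 0 2" --pt "0.07 -0.16 0 2" --pt "0.08 -0.16 0 2" --pt "0.08 -0.16 0 2" --pt "0.1 -0.15 0 2"

```text
clock: 12.17
tool_pos: [0.5273, 0.1757, 0.0428]
orientation: [-180.0, 0.1, 18.8]
force: [-3.6, 3.4, 3.0]
opening: 0.012
```

Emit:
jog_arm --pt "0.09 -0.15 0 2" --pt "0.09 -0.15 0 2" --pt "0.05 -0.07 0 1" --pt "0 0 0 0" --pt "0 0 0 0" --pt "0 0 0 0" --pt "0 0 0 0" --pt "0 0 0 0" --pt "0 0 0 0" --pt "0 0 0 0"

```text
clock: 13.0
tool_pos: [0.5275, 0.1753, 0.0427]
orientation: [-180.0, 0.1, 23.7]
force: [-3.0, 3.2, 1.8]
opening: 0.0116
```

Emit:
jog_arm --pt "-0.3 0.3 0 0" --pt "-0.2 0.2 0 0" --pt "0.04 -0.07 0 1" --pt "0.04 -0.07 0 1" --pt "0 0 0 0" --pt "0 0 0 0" --pt "0 0 0 0" --pt "0 0 0 0" --pt "0 0 0 0" --pt "0 0 0 0"

```text
clock: 13.83
tool_pos: [0.5277, 0.1755, 0.043]
orientation: [180.0, 0.0, 25.7]
force: [-1.5, -0.5, 1.0]
opening: 0.0116
```

```bash
python3 - <<'E'
from m import *
s=snapshot('scene');save(s,'d7.png',(220,250,280,305),12)
o=get_obs();print(o['tool_pos'],o['orientation'],o['force'],o['opening'],o['moment'])
E
```

```text
[0.52781677 0.17558753 0.04307861] [1.79992845e+02 3.41720304e-03 2.57327264e+01] [-1.3245787  -1.22592229  1.98970456] 0.012018808744643259 [-0.36319955  0.44125978 -0.01635376]
```

View pics/d7.png

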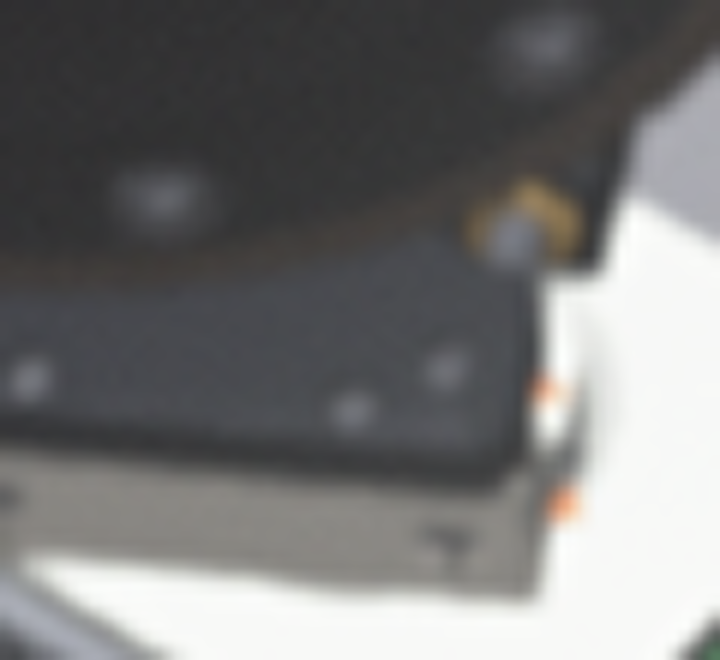

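Emit:
jog_arm --pt "0.02 0 -0.3 1" --pt "0.04 -0.03 -0.3 1" --pt "0 0 -0.2 0" --pt "0 0 -0.2 0" --pt "0 0 0 0" --pt "0 0 0 0" --pt "0 0 0 0" --pt "0 0 0 0" --pt "0 0 0 0" --pt "0 0 0 0"

```text
clock: 14.72
tool_pos: [0.5279, 0.1757, 0.042]
orientation: [-180.0, -0.0, 27.7]
force: [1.0, 0.5, -0.9]
opening: 0.0118
```

Emit:
jog_arm --pt "0 0 -0.5 0" --pt "0 0 -0.5 0" --pt "0 0 -0.5 0" --pt "0 0 -0.5 0" --pt "0 0 0 0" --pt "0 0 0 0" --pt "0 0 0 0" --pt "0 0 0 0" --pt "0 0 0 0" --pt "0 0 0 0"

```text
clock: 15.55
tool_pos: [0.5279, 0.1757, 0.0401]
orientation: [-180.0, -0.0, 27.7]
force: [-0.2, 1.3, -1.2]
opening: 0.0113
```

Emit:
jog_arm --pt "0 0 -0.5 0" --pt "0 0 -0.5 0" --pt "0 0 -0.5 0" --pt "0 0 -0.5 0" --pt "0 0 0 0" --pt "0 0 0 0" --pt "0 0 0 0" --pt "0 0 0 0" --pt "0 0 0 0" --pt "0 0 0 0"

```text
clock: 16.38
tool_pos: [0.5279, 0.1757, 0.0381]
orientation: [-180.0, -0.0, 27.7]
force: [-0.3, -0.0, -0.9]
opening: 0.0114
```

Emit:
jog_arm --pt "0 0 -0.5 0" --pt "0 0 -0.5 0" --pt "0 0 -0.5 0" --pt "0 0 0 0" --pt "0 0 0 0" --pt "0 0 0 0" --pt "0 0 0 0" --pt "0 0 0 0" --pt "0 0 0 0" --pt "0 0 0 0"

```text
clock: 17.22
tool_pos: [0.5279, 0.1757, 0.0366]
orientation: [-180.0, -0.0, 27.7]
force: [-0.6, 1.2, -0.4]
opening: 0.0117
```

Emit:
jog_arm --pt "0 0 -0.4 0" --pt "0 0 -0.4 0" --pt "0 0 -0.4 0" --pt "0 0 0 0" --pt "0 0 0 0" --pt "0 0 0 0" --pt "0 0 0 0" --pt "0 0 0 0" --pt "0 0 0 0" --pt "0 0 0 0"

```text
clock: 18.05
tool_pos: [0.5279, 0.1757, 0.0354]
orientation: [-180.0, -0.0, 27.7]
force: [-1.1, 1.3, 1.4]
opening: 0.0118
```

Emit:
jog_arm --pt "0 0 0 0" --pt "0 0 0 0" --pt "0 0 0 0" --pt "0 0 0 0" --pt "0 0 0 0" --pt "0 0 0 0" --pt "0 0 0 0" --pt "0 0 0 0" --pt "0 0 0 0" --pt "0 0 0 0" --fingers 30

```text
clock: 18.88
tool_pos: [0.5279, 0.1757, 0.0354]
orientation: [-180.0, -0.0, 27.7]
force: [-0.7, 0.1, -0.1]
opening: 0.0298
```

Emit:
jog_arm --pt "0 0 3 0" --pt "0 0 6 0" --pt "0 0 10 0" --pt "0 0 14 0" --pt "0 0 16 0" --pt "0 0 16 0" --pt "0 0 14 0" --pt "0 0 8 0" --pt "0 0 3 0" --pt "0 0 0 0"

```text
clock: 19.72
tool_pos: [0.5282, 0.1759, 0.1264]
orientation: [-180.0, -0.1, 27.7]
force: [0.5, -0.3, -0.1]
opening: 0.0301
```

```bash
python3 - <<'E'
from m import *
s=snapshot('scene');save(s,'d8.png',(205,235,325,335),6);pickle.dump(s,open('s8.pkl','wb'))
o=get_obs();print(o['tool_pos'],o['orientation'],o['force'],o['opening'])
E
```

```text
[0.52775457 0.17564756 0.12549813] [-1.79985247e+02 -2.36982790e-02  2.77235168e+01] [-0.17486448 -0.05482321 -0.61555777] 0.029794419807993248
```

View pics/d8.png

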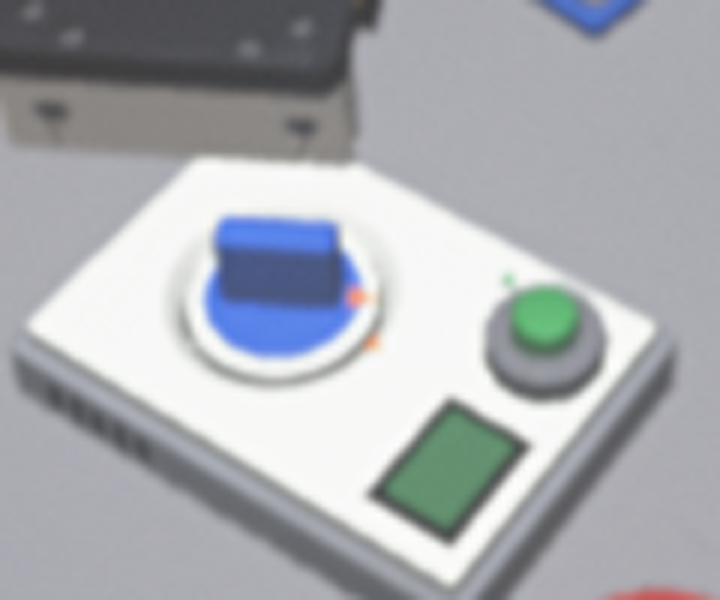

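Emit:
jog_arm --pt "-4 -1 0 -2.7" --pt "-7 -2 0 -2.7" --pt "-9 -2.5 0 -2.7" --pt "-10 -3 0 -2.7" --pt "-11 -3 0 -2.7" --pt "-10 -3 0 -2.7" --pt "-9 -2.5 0 -2.7" --pt "-7 -2 0 -2.7" --pt "-4 -1 0 -2.7" --pt "-1.3 0 0 -2.7" --fingers 0

```text
clock: 20.6
tool_pos: [0.4543, 0.155, 0.1244]
orientation: [179.9, 0.1, 0.6]
force: [-0.8, 0.7, 0.4]
opening: 0.0004
```

Emit:
jog_arm --pt "0 0 -6 0" --pt "0 0 -12 0" --pt "0 0 -14 0" --pt "0 0 -12 0" --pt "0 0 -8 0" --pt "0 0 -5 0" --pt "0 0 -3 0" --pt "0 0 0 0" --pt "0 0 0 0" --pt "0 0 0 0"

```text
clock: 21.43
tool_pos: [0.4559, 0.1559, 0.0658]
orientation: [-180.0, -0.0, 0.7]
force: [0.4, -0.7, 0.6]
opening: 0.0004
```

```bash
python3 - <<'E'
from m import *
s=snapshot('scene');save(s,'d9.png',(205,235,325,335),6);pickle.dump(s,open('s9.pkl','wb'))
o=get_obs();print(o['tool_pos'],o['orientation'],o['force'],o['opening'],proj(s,o['tool_pos']))
E
```

```text
[0.4558945  0.15592077 0.06588423] [-1.79962980e+02 -4.75169113e-02  7.42910758e-01] [0.30777171 0.12233269 0.27037893] -5.53533526036692e-06 [295.10366533 281.58166127]
```

View pics/d9.png

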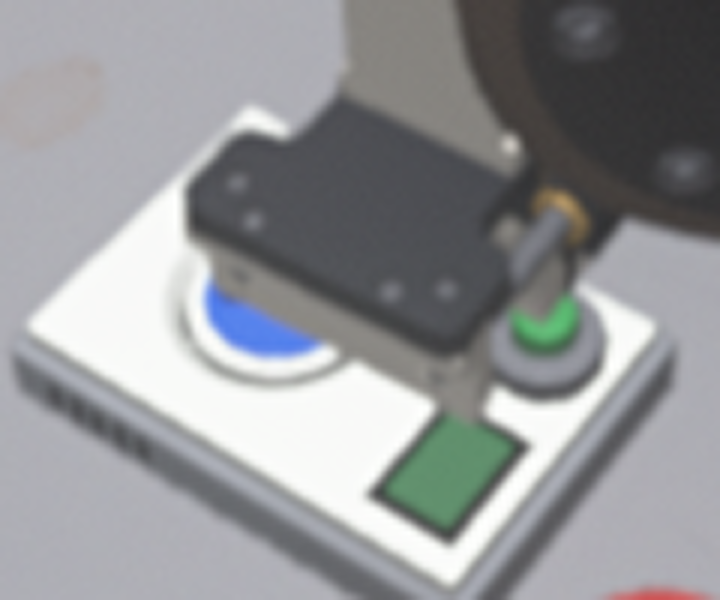

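Emit:
jog_arm --pt "0 0 -3 0" --pt "0 0 -3 0" --pt "0 0 -3 0" --pt "0 0 -2 0" --pt "0 0 -1 0" --pt "0 0 0 0" --pt "0 0 0 0" --pt "0 0 0 0" --pt "0 0 0 0" --pt "0 0 0 0"

```text
clock: 22.32
tool_pos: [0.4557, 0.1558, 0.0535]
orientation: [-180.0, -0.0, 0.7]
force: [-0.7, 0.1, 0.1]
opening: 0.0006
```

Emit:
jog_arm --pt "0 0 -1 0" --pt "0 0 -1 0" --pt "0 0 -1 0" --pt "0 0 -1 0" --pt "0 0 0 0" --pt "0 0 0 0" --pt "0 0 0 0" --pt "0 0 0 0" --pt "0 0 0 0" --pt "0 0 0 0"

```text
clock: 23.15
tool_pos: [0.4558, 0.1558, 0.0495]
orientation: [-180.0, -0.0, 0.7]
force: [-0.2, 0.6, 3.1]
opening: 0.0008
```

Emit:
jog_arm --pt "0 0 -0.5 0" --pt "0 0 -0.5 0" --pt "0 0 -0.5 0" --pt "0 0 -0.5 0" --pt "0 0 0 0" --pt "0 0 0 0" --pt "0 0 0 0" --pt "0 0 0 0" --pt "0 0 0 0" --pt "0 0 0 0"

```text
clock: 23.98
tool_pos: [0.4558, 0.1558, 0.0481]
orientation: [-180.0, -0.0, 0.8]
force: [-3.1, -0.5, 12.8]
opening: 0.0002
```

Emit:
jog_arm --pt "0 0 -0.5 0" --pt "0 0 -0.5 0" --pt "0 0 -0.5 0" --pt "0 0 0 0" --pt "0 0 0 0" --pt "0 0 0 0" --pt "0 0 0 0" --pt "0 0 0 0" --pt "0 0 0 0" --pt "0 0 0 0"

```text
clock: 24.82
tool_pos: [0.4559, 0.1558, 0.0478]
orientation: [-180.0, -0.1, 0.8]
force: [-7.8, -0.7, 28.7]
opening: 0.0001
```

Emit:
jog_arm --pt "0 0 2 0" --pt "0 0 4 0" --pt "0 0 8 0" --pt "0 0 12 0" --pt "0 0 15 0" --pt "0 0 16 0" --pt "0 0 16 0" --pt "-4 0 12 0" --pt "-4 0 8 0" --pt "-4 0 4 0"

```text
clock: 25.65
tool_pos: [0.4432, 0.1556, 0.1437]
orientation: [-180.0, -0.0, 0.7]
force: [0.7, -0.3, 0.2]
opening: 0.0005
```

Emit:
jog_arm --pt "0 10 4 0" --pt "0 20 4 0" --pt "0 30 4 0" --pt "0 35 4 0" --pt "0 35 4 0" --pt "0 35 0 0" --pt "0 30 0 0" --pt "0 20 0 0" --pt "0 10 0 0" --pt "0 0 0 0"

```text
clock: 26.48
tool_pos: [0.4429, 0.3825, 0.1616]
orientation: [179.9, 0.1, 0.8]
force: [-0.8, 1.1, -0.6]
opening: 0.0004
```

```bash
python3 - <<'E'
from m import *
s=snapshot('scene');save(s,'sA.png');save(s,'sAc.png',(205,245,325,340),6)
t=snapshot('top');save(t,'tA.png');save(t,'tAc.png',(200,170,290,260),6.6);pickle.dump((s,t),open('A.pkl','wb'))
o=get_obs();print(o['clock'],o['tool_pos'],o['force'])
E
```

```text
26.5833 [0.44293908 0.38018884 0.16194048] [-0.08004889 -0.98332418  0.42060103]
```

View pics/sA.png

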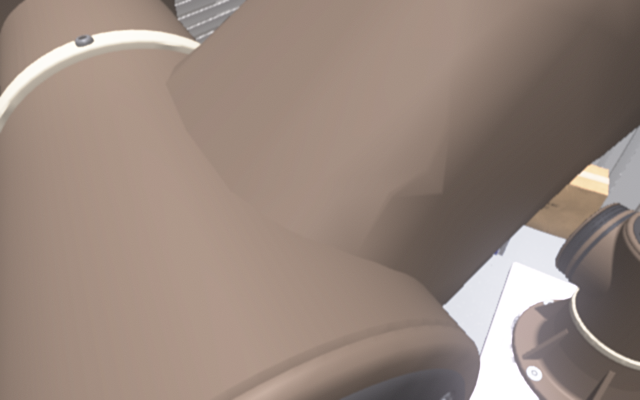

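View pics/sAc.png

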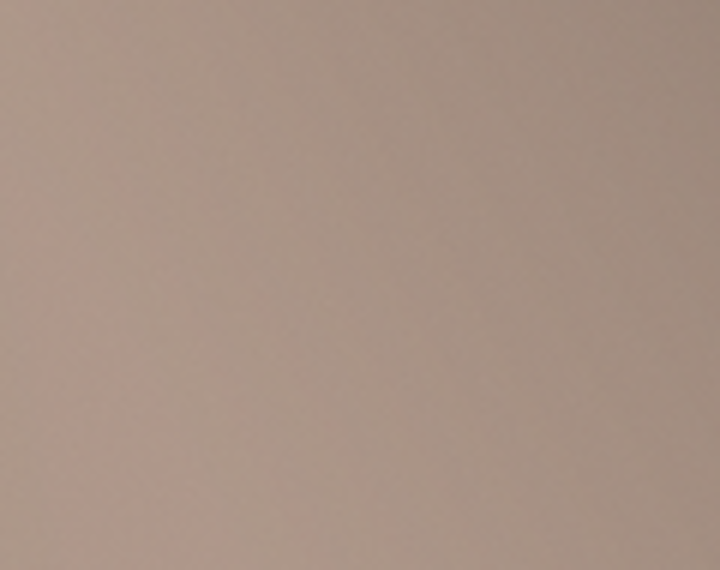

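View pics/tAc.png

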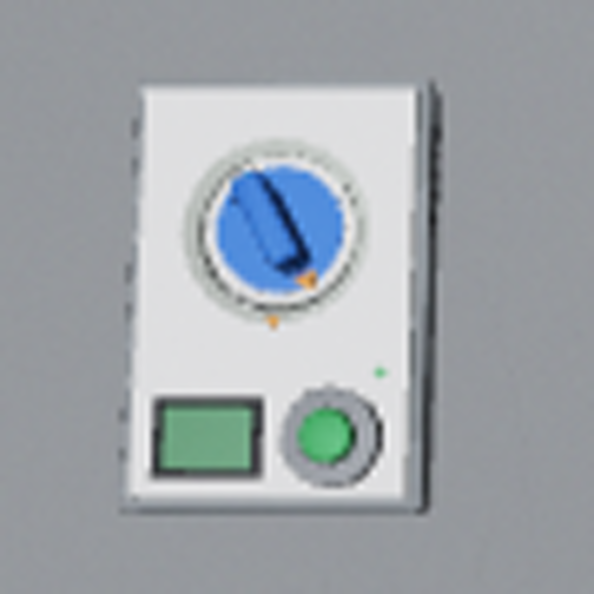

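```bash
python3 - <<'E'
from m import *
T=pickle.load(open('top0.pkl','rb'))['image'];t=pickle.load(open('A.pkl','rb'))[1]['image']
d=np.abs(T.astype(int)-t).max(2)>40
c,l,st,ce=cv2.connectedComponentsWithStats(d.astype(np.uint8))
print([x.tolist() for x in st[1:] if x[4]>8])
E
```

```text
[[0, 183, 22, 77, 1150], [5, 192, 79, 72, 3253], [231, 193, 23, 24, 406], [5, 196, 26, 64, 176], [84, 213, 74, 47, 2893], [341, 224, 23, 23, 408]]
```

View pics/tA.png

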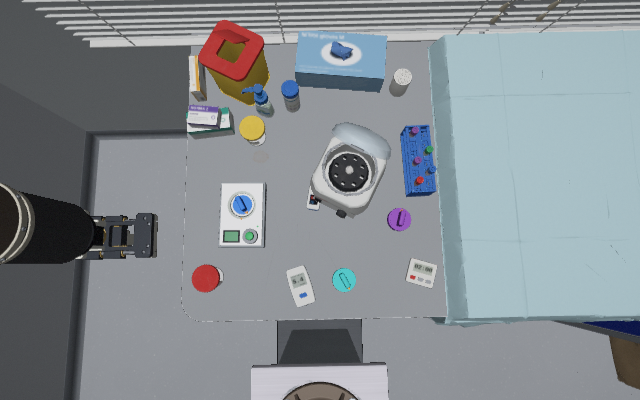

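The top view shows changes only at three places: where the disc stood, the well, and the arm itself. The disc sits in the well with its arrow at the key angle, the button is back up, and the robot is clear.

```bash
python3 -c "
from plant import close_job
print(close_job())"
```

```text
the job is handed in; nothing more can be done
None
```

The test disc is loaded fully home in the reader, and the start button has been pressed and released. The job was handed in at about 26.6 s.

- **Loading:** I picked the white and blue disc by its grip bar and set it in the well with its arrow towards the reader's front. It touched the keys at about 3–4 N. I turned it by about 29° under that light press, with sideways forces up to about 5 N. It then went down about 8 mm with almost no force until it met the floor, which matches the drop described.
- **Start button:** After letting go, I pressed it until it stopped hard. The spring gave about 3 N part-way, then the force climbed to 12.8 N. I took one more small step, which brought it to 28.7 N, more than was needed but under the 40 N limit. Then I released it.
- **Last checks:** The top view shows the disc seated with its arrow on the key angle and the button up. Compared with the first picture, only the disc's old spot, the well and the arm changed, so nothing else seems to have moved. The robot was clear of everything.
- **Not confirmed:** The arm blocked the last scene view, so only the top view checks the end state. The button's full travel is judged from force and height, because its joint cannot be read directly.

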